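# Find the full toner bottle by its weight

## Task

Two of the three identical toner bottles beside the printer are empty and one is full: lift them to feel which is the heaviest. Set the two empty ones upright into the two pockets of the brown returns tray, one in each and without dropping them, then pick up the full one and finish while still holding it upright in the gripper, its underside at least 15 cm above the table. Do not tip any bottle over, and leave the mug, the stapler and the sticky notes where they are.

Things in the scene. Friction and masses are not known exactly. Their poses are not given: they have to be found in the camera images.
- bottle_a_mid (a point): one of three look-alike closed toner bottles, standing: grey round body 54 mm across up to 66 mm height, white cap 38 mm across from 72 to 90 mm (its top). The point is on the axis, half-way up, 45 mm above the underside; z up. Two are empty (150 to 250 g each), one full (500 to 700 g), which one stands where changes every time. Centres at least 95 mm apart, in a rough row along y.
- bottle_b_mid (a point): one of three look-alike closed toner bottles, standing: grey round body 54 mm across up to 66 mm height, white cap 38 mm across from 72 to 90 mm (its top). The point is on the axis, half-way up, 45 mm above the underside; z up. Two are empty (150 to 250 g each), one full (500 to 700 g), which one stands where changes every time. Centres at least 95 mm apart, in a rough row along y.
- bottle_c_mid (a point): one of three look-alike closed toner bottles, standing: grey round body 54 mm across up to 66 mm height, white cap 38 mm across from 72 to 90 mm (its top). The point is on the axis, half-way up, 45 mm above the underside; z up. Two are empty (150 to 250 g each), one full (500 to 700 g), which one stands where changes every time. Centres at least 95 mm apart, in a rough row along y.
- tray: the returns tray, fixed to the table: a plain brown moulded-pulp slab 220 mm long (its x), 100 mm wide (its y), 28 mm tall, with two round pockets side by side along its length. Origin at the centre of its underside; z up.
- tray_hole0 (a point): centre of the mouth of one pocket, level with the tray's top (28 mm above the table): round, 62 mm in diameter, 22 mm deep, with its floor 6 mm above the table. 110 mm from the other pocket, at x = -55 mm in the tray. A seated bottle's half-way point is 23 mm above this point.
- tray_hole1 (a point): centre of the mouth of the other, identical pocket, at x = +55 mm in the tray.
- mug: bystander: a blue ceramic mug, rim 80 mm in diameter, 95 mm tall, standing beyond the bottles; origin at the centre of its underside.
- stapler: bystander: a stapler 150 mm long (its y), 40 mm wide, 56 mm tall, lying beyond the bottles; origin at the centre of its underside.
- notes: bystander: a block of yellow sticky notes 76 x 76 x 30 mm, beyond the tray; origin at the centre of its underside.
Not all that is in view belongs to the job. What is shaped like the part that bears bottle_a_mid but yellow is not meant. Leave any red or yellow look-alike of the part that bears bottle_c_mid alone.

How it is judged:
On the way, in this order (a step that is already met when the one before it is completed fails the run):
1. one empty bottle sits in a pocket of the tray (((((horizontal distance between bottle_a_mid and tray_hole0 below 0.008 m and z of bottle_a_mid in the frame of tray_hole0 below 0.029 m) or (horizontal distance between bottle_a_mid and tray_hole1 below 0.008 m and z of bottle_a_mid in the frame of tray_hole1 below 0.029 m)) and angle between bottle_a_mid's own z axis and vertical below 0.12 rad and contact force between bottle_a and tray between 0.8 and 3.7 N) or (((horizontal distance between bottle_b_mid and tray_hole0 below 0.008 m and z of bottle_b_mid in the frame of tray_hole0 below 0.029 m) or (horizontal distance between bottle_b_mid and tray_hole1 below 0.008 m and z of bottle_b_mid in the frame of tray_hole1 below 0.029 m)) and angle between bottle_b_mid's own z axis and vertical below 0.12 rad and contact force between bottle_b and tray between 0.8 and 3.7 N) or (((horizontal distance between bottle_c_mid and tray_hole0 below 0.008 m and z of bottle_c_mid in the frame of tray_hole0 below 0.029 m) or (horizontal distance between bottle_c_mid and tray_hole1 below 0.008 m and z of bottle_c_mid in the frame of tray_hole1 below 0.029 m)) and angle between bottle_c_mid's own z axis and vertical below 0.12 rad and contact force between bottle_c and tray between 0.8 and 3.7 N))), for 0.2 s.
2. both empty bottles sit in the tray, one in each pocket ((((((horizontal distance between bottle_b_mid and tray_hole0 below 0.008 m and z of bottle_b_mid in the frame of tray_hole0 below 0.029 m) or (horizontal distance between bottle_b_mid and tray_hole1 below 0.008 m and z of bottle_b_mid in the frame of tray_hole1 below 0.029 m)) and angle between bottle_b_mid's own z axis and vertical below 0.12 rad and contact force between bottle_b and tray between 0.8 and 3.7 N) and (((horizontal distance between bottle_c_mid and tray_hole0 below 0.008 m and z of bottle_c_mid in the frame of tray_hole0 below 0.029 m) or (horizontal distance between bottle_c_mid and tray_hole1 below 0.008 m and z of bottle_c_mid in the frame of tray_hole1 below 0.029 m)) and angle between bottle_c_mid's own z axis and vertical below 0.12 rad and contact force between bottle_c and tray between 0.8 and 3.7 N)) or ((((horizontal distance between bottle_a_mid and tray_hole0 below 0.008 m and z of bottle_a_mid in the frame of tray_hole0 below 0.029 m) or (horizontal distance between bottle_a_mid and tray_hole1 below 0.008 m and z of bottle_a_mid in the frame of tray_hole1 below 0.029 m)) and angle between bottle_a_mid's own z axis and vertical below 0.12 rad and contact force between bottle_a and tray between 0.8 and 3.7 N) and (((horizontal distance between bottle_c_mid and tray_hole0 below 0.008 m and z of bottle_c_mid in the frame of tray_hole0 below 0.029 m) or (horizontal distance between bottle_c_mid and tray_hole1 below 0.008 m and z of bottle_c_mid in the frame of tray_hole1 below 0.029 m)) and angle between bottle_c_mid's own z axis and vertical below 0.12 rad and contact force between bottle_c and tray between 0.8 and 3.7 N)) or ((((horizontal distance between bottle_a_mid and tray_hole0 below 0.008 m and z of bottle_a_mid in the frame of tray_hole0 below 0.029 m) or (horizontal distance between bottle_a_mid and tray_hole1 below 0.008 m and z of bottle_a_mid in the frame of tray_hole1 below 0.029 m)) and angle between bottle_a_mid's own z axis and vertical below 0.12 rad and contact force between bottle_a and tray between 0.8 and 3.7 N) and (((horizontal distance between bottle_b_mid and tray_hole0 below 0.008 m and z of bottle_b_mid in the frame of tray_hole0 below 0.029 m) or (horizontal distance between bottle_b_mid and tray_hole1 below 0.008 m and z of bottle_b_mid in the frame of tray_hole1 below 0.029 m)) and angle between bottle_b_mid's own z axis and vertical below 0.12 rad and contact force between bottle_b and tray between 0.8 and 3.7 N)))), for 0.2 s.
3. the full bottle is held up ((((height (world z) of bottle_a_mid above 0.175 m and contact force between the fingers and bottle_a above 1 N and angle between bottle_a_mid's own z axis and vertical below 0.35 rad) and (((horizontal distance between bottle_b_mid and tray_hole0 below 0.008 m and z of bottle_b_mid in the frame of tray_hole0 below 0.029 m) or (horizontal distance between bottle_b_mid and tray_hole1 below 0.008 m and z of bottle_b_mid in the frame of tray_hole1 below 0.029 m)) and angle between bottle_b_mid's own z axis and vertical below 0.12 rad and contact force between bottle_b and tray between 0.8 and 3.7 N) and (((horizontal distance between bottle_c_mid and tray_hole0 below 0.008 m and z of bottle_c_mid in the frame of tray_hole0 below 0.029 m) or (horizontal distance between bottle_c_mid and tray_hole1 below 0.008 m and z of bottle_c_mid in the frame of tray_hole1 below 0.029 m)) and angle between bottle_c_mid's own z axis and vertical below 0.12 rad and contact force between bottle_c and tray between 0.8 and 3.7 N)) or ((height (world z) of bottle_b_mid above 0.175 m and contact force between the fingers and bottle_b above 1 N and angle between bottle_b_mid's own z axis and vertical below 0.35 rad) and (((horizontal distance between bottle_a_mid and tray_hole0 below 0.008 m and z of bottle_a_mid in the frame of tray_hole0 below 0.029 m) or (horizontal distance between bottle_a_mid and tray_hole1 below 0.008 m and z of bottle_a_mid in the frame of tray_hole1 below 0.029 m)) and angle between bottle_a_mid's own z axis and vertical below 0.12 rad and contact force between bottle_a and tray between 0.8 and 3.7 N) and (((horizontal distance between bottle_c_mid and tray_hole0 below 0.008 m and z of bottle_c_mid in the frame of tray_hole0 below 0.029 m) or (horizontal distance between bottle_c_mid and tray_hole1 below 0.008 m and z of bottle_c_mid in the frame of tray_hole1 below 0.029 m)) and angle between bottle_c_mid's own z axis and vertical below 0.12 rad and contact force between bottle_c and tray between 0.8 and 3.7 N)) or ((height (world z) of bottle_c_mid above 0.175 m and contact force between the fingers and bottle_c above 1 N and angle between bottle_c_mid's own z axis and vertical below 0.35 rad) and (((horizontal distance between bottle_a_mid and tray_hole0 below 0.008 m and z of bottle_a_mid in the frame of tray_hole0 below 0.029 m) or (horizontal distance between bottle_a_mid and tray_hole1 below 0.008 m and z of bottle_a_mid in the frame of tray_hole1 below 0.029 m)) and angle between bottle_a_mid's own z axis and vertical below 0.12 rad and contact force between bottle_a and tray between 0.8 and 3.7 N) and (((horizontal distance between bottle_b_mid and tray_hole0 below 0.008 m and z of bottle_b_mid in the frame of tray_hole0 below 0.029 m) or (horizontal distance between bottle_b_mid and tray_hole1 below 0.008 m and z of bottle_b_mid in the frame of tray_hole1 below 0.029 m)) and angle between bottle_b_mid's own z axis and vertical below 0.12 rad and contact force between bottle_b and tray between 0.8 and 3.7 N)))), for 0.2 s.
At the end, for the whole second after the job is handed in: Each pocket holds an empty bottle (weighing under 3.7 N on the tray) on its floor (8 mm of centre, 6 mm of height, 0.12 rad), untouched; the full one is gripped by the fingers, still, within 0.35 rad of upright, its underside over 130 mm above the table, touching neither tray nor other bottles ((((height (world z) of bottle_a_mid above 0.175 m and contact force between the fingers and bottle_a above 1 N and angle between bottle_a_mid's own z axis and vertical below 0.35 rad) and linear speed of bottle_a below 0.05 m/s and contact force between bottle_a and tray below 0.1 N and (((horizontal distance between bottle_b_mid and tray_hole0 below 0.008 m and z of bottle_b_mid in the frame of tray_hole0 below 0.029 m) or (horizontal distance between bottle_b_mid and tray_hole1 below 0.008 m and z of bottle_b_mid in the frame of tray_hole1 below 0.029 m)) and angle between bottle_b_mid's own z axis and vertical below 0.12 rad and contact force between bottle_b and tray between 0.8 and 3.7 N) and (linear speed of bottle_b below 0.03 m/s and contact force between the fingers and bottle_b below 0.1 N) and contact force between bottle_a and bottle_b below 0.1 N and (((horizontal distance between bottle_c_mid and tray_hole0 below 0.008 m and z of bottle_c_mid in the frame of tray_hole0 below 0.029 m) or (horizontal distance between bottle_c_mid and tray_hole1 below 0.008 m and z of bottle_c_mid in the frame of tray_hole1 below 0.029 m)) and angle between bottle_c_mid's own z axis and vertical below 0.12 rad and contact force between bottle_c and tray between 0.8 and 3.7 N) and (linear speed of bottle_c below 0.03 m/s and contact force between the fingers and bottle_c below 0.1 N) and contact force between bottle_a and bottle_c below 0.1 N) or ((height (world z) of bottle_b_mid above 0.175 m and contact force between the fingers and bottle_b above 1 N and angle between bottle_b_mid's own z axis and vertical below 0.35 rad) and linear speed of bottle_b below 0.05 m/s and contact force between bottle_b and tray below 0.1 N and (((horizontal distance between bottle_a_mid and tray_hole0 below 0.008 m and z of bottle_a_mid in the frame of tray_hole0 below 0.029 m) or (horizontal distance between bottle_a_mid and tray_hole1 below 0.008 m and z of bottle_a_mid in the frame of tray_hole1 below 0.029 m)) and angle between bottle_a_mid's own z axis and vertical below 0.12 rad and contact force between bottle_a and tray between 0.8 and 3.7 N) and (linear speed of bottle_a below 0.03 m/s and contact force between the fingers and bottle_a below 0.1 N) and contact force between bottle_b and bottle_a below 0.1 N and (((horizontal distance between bottle_c_mid and tray_hole0 below 0.008 m and z of bottle_c_mid in the frame of tray_hole0 below 0.029 m) or (horizontal distance between bottle_c_mid and tray_hole1 below 0.008 m and z of bottle_c_mid in the frame of tray_hole1 below 0.029 m)) and angle between bottle_c_mid's own z axis and vertical below 0.12 rad and contact force between bottle_c and tray between 0.8 and 3.7 N) and (linear speed of bottle_c below 0.03 m/s and contact force between the fingers and bottle_c below 0.1 N) and contact force between bottle_b and bottle_c below 0.1 N) or ((height (world z) of bottle_c_mid above 0.175 m and contact force between the fingers and bottle_c above 1 N and angle between bottle_c_mid's own z axis and vertical below 0.35 rad) and linear speed of bottle_c below 0.05 m/s and contact force between bottle_c and tray below 0.1 N and (((horizontal distance between bottle_a_mid and tray_hole0 below 0.008 m and z of bottle_a_mid in the frame of tray_hole0 below 0.029 m) or (horizontal distance between bottle_a_mid and tray_hole1 below 0.008 m and z of bottle_a_mid in the frame of tray_hole1 below 0.029 m)) and angle between bottle_a_mid's own z axis and vertical below 0.12 rad and contact force between bottle_a and tray between 0.8 and 3.7 N) and (linear speed of bottle_a below 0.03 m/s and contact force between the fingers and bottle_a below 0.1 N) and contact force between bottle_c and bottle_a below 0.1 N and (((horizontal distance between bottle_b_mid and tray_hole0 below 0.008 m and z of bottle_b_mid in the frame of tray_hole0 below 0.029 m) or (horizontal distance between bottle_b_mid and tray_hole1 below 0.008 m and z of bottle_b_mid in the frame of tray_hole1 below 0.029 m)) and angle between bottle_b_mid's own z axis and vertical below 0.12 rad and contact force between bottle_b and tray between 0.8 and 3.7 N) and (linear speed of bottle_b below 0.03 m/s and contact force between the fingers and bottle_b below 0.1 N) and contact force between bottle_c and bottle_b below 0.1 N))); the arm keeps its last pose, push and grip.
It fails at once if a bottle is tipped over (more than 0.7 rad) (angle between any of bottle_a_mid, bottle_b_mid, bottle_c_mid's own z axis and vertical above 0.7 rad).
It fails at once if a bottle is dropped: it falls free from more than about 5 cm ((contact force between the fingers and bottle_a below 0.05 N and linear speed of bottle_a above 1 m/s) or (contact force between the fingers and bottle_b below 0.05 N and linear speed of bottle_b above 1 m/s) or (contact force between the fingers and bottle_c below 0.05 N and linear speed of bottle_c above 1 m/s)).
It fails at once if the mug, stapler or sticky notes are shoved aside (more than 30 mm) (distance of any of mug, stapler, notes from where it was at the start of the episode above 0.03 m).
It also fails if it takes over 72 s, if anything falls off the work surface, if the arm or the gripper's body presses on something with over 40 N, if the wrist force passes 120 N, or if a joint passes its speed limit or range.

## Robot

A 7-joint arm with a two-finger parallel gripper is mounted at the origin on the work surface. World frame = base frame: x ahead of the robot, y to its left, z up, the work surface at z = 0. Lengths are in m, angles in rad, forces in N, time in s.
With the tool pointing down it reaches from about 0.425 to 0.8 m from the base axis. Payload 8.3 kg.
Tool frame: the origin (TCP) lies midway between the tips of the shut fingers; the grasp point (between the pads) lies 19 mm behind it; z points along the fingers, y is the line along which they close (so a half turn about z gives the same grasp; the last joint's range is limited). The gripper opens to 85 mm and grips with 20 to 120 N. Pads are 22 mm wide; open, the fingers measure 114 mm over their backs; the gripper's body (76 mm by 85 mm) begins 54 mm behind the grasp point. The pads swing forward as they close: fully open they stand 13 mm farther back than shut.
Start: joints at [1.28, 0.383, 0.016, 1.37, -0.006, 1.388, -0.046], TCP at [0.141, -0.609, 0.231] pointing down, gripper open.
Joint ranges: [-2.95, 2.95], [-0.25, 2.06], [-1.52, 1.56], [0.18, 2.33], [-1.44, 4.58], [0.02, 2.06], [-3.01, 3.01]. Speed limits (rad/s): [2.39, 2.39, 3.01, 3.01, 3.14, 3.14, 3.14].

## Interface

Orientations are given as a rotation vector (axis times angle).
In Python, from workcell import manip gives the robot as it stands.
- The arm moves only by the shell command python3 -m jog 'ROWS' [OPENING] [FORCE]. ROWS is text: rows parted by semicolons, each of 6 numbers parted by spaces: the shift along the tool's x, y, z as a fraction of full scale, then the turn, a rotation vector about the tool's x, y, z as a fraction of full scale. A call has 1 to 20 rows; each row shifts and turns the commanded pose from where the row before left it, along the tool's axes as they then stand; what a row does not reach is not made up. Full scale, the value 1, is 0.02 m for a shift and 0.1 rad for a turn. A row lasts 1/8 s, in which the tool goes at most 62.5 mm and 10.7 degrees, less where a joint would pass 70% of its speed; a pose out of reach is approached as far as the arm can. A call with a number of a shift or a turn outside -1 to 1 is refused whole. A call with a gripper value outside its range is refused whole. OPENING is the opening, from 0 (shut) to 1 (fully open), set as the call begins (- or left out, the last holds). The fingers move at their own pace and stop on an object; FORCE is the grip in N (left out, the last holds). Time passes only in rows, so rows that do not move let the fingers close. It gives the time, the measured TCP pose, the force, the opening and the grip force at its end, in the units of the state.
- manip.observe(): the state, without advancing time (a new reading comes with each control period).
- manip.snapshot(name): name is "scene" or "side" or "wrist"; returns a dict with "img" (420x560x3 uint8, red, green, blue), "range_z" (420x560 float32, m along the optical axis (not along the pixel's ray), 0 where there is no reading), "vertical_fov" (degrees; the focal length in pixels is half the picture's height over the tangent of half this angle, whatever the lens; pixels are square), "cx", "cy" (the principal point, pixels), "cam_to_world" (4x4, takes a point from camera to world coordinates); the wrist camera has in their place "mount" (4x4, takes a point from camera to tool coordinates, whose origin is the TCP and whose axes are the flange's). Camera axes: x right, y down, z forward; pixel columns grow to the right and rows downward; lengths in m; the calibration is good to about 2 mm. A picture is of the moment at which its call begins: read the wrist's pose just before it.
- manip.sign_off(): hands the job in; it is judged then, once.
The state is a dict: "clock": time; "joint_positions": joint angles; "joint_vel": joint speeds; "effort": joint torques, N m; "ee_pos": TCP position; "ee_rot": TCP orientation; "force": force on the tool from outside, world axes, zero at the start; "ft_torque": the same for the moment, N m; "width": finger opening in m; "grip_force": force on a finger pad.
Only numpy, scipy, OpenCV 4.12 (cv2) and the standard library are available. Lean on these libraries where they do the work, as an engineer would, in place of code of your own. Each camera call takes 0.05 s, during which the arm holds its last target. There are 200 camera calls.

## Working session

There is one attempt and no reset: what is moved stays moved. The work goes in short steps, Python scripts to look and compute and a shell command to move; the robot and the scene stay as the last step left them, time stands still between calls to the robot, and variables do not carry over. Pictures are saved under pics/ and viewed, at most 10 in all, crops included, and the job is handed in when it is done.

```bash
mkdir -p pics
cat > h.py <<'E'
import numpy as np, cv2
from workcell import manip
from scipy.spatial.transform import Rotation as R
def snap(n):
    o=manip.observe(); s=manip.snapshot(n)
    s['f']=s['img'].shape[0]/2/np.tan(np.radians(s['vertical_fov'])/2)
    if 'mount' in s:
        T=np.eye(4);T[:3,:3]=R.from_rotvec(o['ee_rot']).as_matrix();T[:3,3]=o['ee_pos'];s['T']=T@np.array(s['mount'])
    else: s['T']=np.array(s['cam_to_world'])
    return s
def save(s,n): cv2.imwrite('pics/'+n,s['img'][:,:,::-1])
def ray(s,u,v,z):
    d=s['T'][:3,:3]@np.array([(u-s['cx'])/s['f'],(v-s['cy'])/s['f'],1]);o=s['T'][:3,3]
    return o+d*(z-o[2])/d[2]
def cloud(s):
    v,u=np.mgrid[:s['img'].shape[0],:s['img'].shape[1]];d=s['range_z']
    P=np.stack([(u-s['cx'])/s['f']*d,(v-s['cy'])/s['f']*d,d],-1)
    P=P@s['T'][:3,:3].T+s['T'][:3,3];P[d==0]=np.nan
    return P
E
python3 - <<'E'
from h import *
for n in ['scene','side','wrist']:
    s=snap(n);save(s,n+'0.png');print(n,s['T'].round(3).tolist(),s['f'],s['cx'],s['cy'])
o=manip.observe();print(o)
E
```

```text
scene [[-0.28, 0.509, -0.814, 1.38], [0.96, 0.134, -0.246, 0.184], [-0.016, -0.85, -0.526, 0.571], [0.0, 0.0, 0.0, 1.0]] 413.43402329165536 283.94031195524855 211.69289372597154
side [[-0.736, -0.524, 0.429, 0.137], [-0.677, 0.58, -0.453, 0.422], [-0.012, -0.624, -0.781, 0.84], [0.0, 0.0, 0.0, 1.0]] 413.93517925452863 279.96404380509404 201.15929142335895
wrist [[0.227, -0.941, -0.251, 0.205], [-0.974, -0.22, -0.056, -0.594], [-0.003, 0.258, -0.966, 0.373], [0.0, 0.0, 0.0, 1.0]] 356.6754139085706 279.6870459160652 206.40312786686218
{'clock': 0.15, 'joint_positions': array([ 1.28007437,  0.3840569 ,  0.01637138,  1.37087413, -0.00629801,
        1.38820651, -0.04647322]), 'joint_vel': array([-0.00146419, -0.00066982, -0.00083254, -0.00368037,  0.00066724,
       -0.00204734, -0.00038175]), 'effort': array([ 1.50925542e-03, -6.28154755e+01,  8.45375676e-01, -3.72173882e+01,
        1.66439242e-02,  1.07647647e-02, -7.41897611e-05]), 'ee_pos': array([ 0.14111736, -0.60847337,  0.23051863]), 'ee_rot': array([-3.11974028e+00, -3.57067925e-01,  2.85445885e-04]), 'force': array([ 0.42501071, -0.1604651 ,  1.1417072 ]), 'ft_torque': array([-0.06093417,  0.03357088,  0.00422613]), 'grip_force': 0.0, 'width': 0.08581663707888694}
```

View pics/scene0.png

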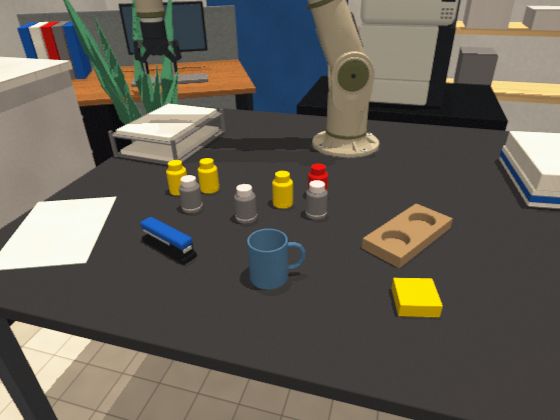

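View pics/side0.png

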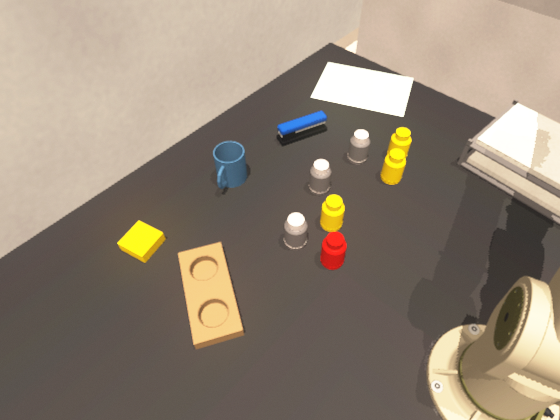

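The scene view shows the grey, white-capped bottles at about (190,195), (245,204) and (317,200). There are yellow look-alikes at (177,178), (208,176) and (283,190), and a red one at (318,182). The three grey ones fit the description. The tray is at (408,233), and the side view shows the same grey three at (359,146), (320,176) and (296,230).

```bash
cat > loc.py <<'E'
from h import *
def run():
    s=snap('side');P=cloud(s);hsv=cv2.cvtColor(s['img'],cv2.COLOR_RGB2HSV).astype(int)
    H,S,V=hsv[...,0],hsv[...,1],hsv[...,2];z=P[...,2]
    area=(P[...,1]<0.0)&(P[...,1]>-1)&(P[...,0]>0.2)&(P[...,0]<1.0)
    def comps(m,mn):
        n,l,st,c=cv2.connectedComponentsWithStats(m.astype(np.uint8),connectivity=8)
        return [(l==i) for i in range(1,n) if st[i,4]>mn]
    print('pixel range',np.nanmin(P[...,0]),np.nanmax(P[...,0]))
    for name,m in [('white',(S<60)&(V>120)&(z>.082)&(z<.1)),('yellow',(H>18)&(H<35)&(S>150)&(z>.082)&(z<.1)),('red',((H<6)|(H>172))&(S>150)&(z>.082)&(z<.1)),
                   ('notes',(H>18)&(H<35)&(S>150)&(z>.025)&(z<.035)),('blue',(H>95)&(H<125)&(S>80)&(z>.03)&(z<.11))]:
        for c in comps(m,30):
            v,u=np.where(c);q=P[c]
            (cu,cv_),r=cv2.minEnclosingCircle(np.stack([u,v],1).astype(np.float32))
            print(name,len(u),(u.mean().round(),v.mean().round()),'med',np.median(q,0).round(4),'ray@.09',ray(s,u.mean(),v.mean(),.09).round(4),'ext',(np.percentile(q,98,0)-np.percentile(q,2,0)).round(3))
    m=(z>.024)&(z<.033)&(H>5)&(H<22)&(S>80)
    c=max(comps(m,100),key=lambda c:c.sum());pp=P[c];top=np.median(pp[:,2])
    cs=cv2.findContours(c.astype(np.uint8),cv2.RETR_CCOMP,cv2.CHAIN_APPROX_NONE)
    for k,hh in zip(cs[0],cs[1][0]):
        if len(k)<30: continue
        w=np.array([ray(s,u,v,.028)[:2] for u,v in k[:,0]]).astype(np.float32)
        print('outer' if hh[3]<0 else 'hole',cv2.minAreaRect(w) if hh[3]<0 else (cv2.fitEllipse(w)),'z',top)
run()
E
python3 - <<'E'
from loc import *
E
python3 - <<'E'
from h import *
s=snap('side');c=s['img'][110:280,280:430];cv2.imwrite('pics/crop.png',cv2.resize(c,None,fx=3.4,fy=3.4)[:,:,::-1])
E
```

```text
pixel range -0.11998599356808928 1.6259815838021494
white 829 (np.float64(68.0), np.float64(31.0)) med [ 1.6066 -0.0724  0.0909] ray@.09 [ 1.6084 -0.0761  0.09  ] ext [0.014 0.53  0.017]
white 270 (np.float64(534.0), np.float64(8.0)) med [ 0.4716 -1.2981  0.0907] ray@.09 [ 0.4715 -1.2994  0.09  ] ext [0.182 0.015 0.017]
white 4024 (np.float64(526.0), np.float64(142.0)) med [ 0.2091 -0.5723  0.0944] ray@.09 [ 0.2076 -0.5842  0.09  ] ext [0.19  0.211 0.012]
white 145 (np.float64(360.0), np.float64(135.0)) med [ 0.5408 -0.3185  0.0914] ray@.09 [ 0.5413 -0.3193  0.09  ] ext [0.034 0.035 0.012]
white 165 (np.float64(320.0), np.float64(166.0)) med [ 0.5507 -0.1617  0.0914] ray@.09 [ 0.5506 -0.1624  0.09  ] ext [0.034 0.034 0.011]
white 222 (np.float64(295.0), np.float64(220.0)) med [0.486  0.0059 0.0915] ray@.09 [0.4865 0.005  0.09  ] ext [0.034 0.035 0.011]
yellow 148 (np.float64(402.0), np.float64(133.0)) med [ 0.464  -0.3979  0.0916] ray@.09 [ 0.4641 -0.3993  0.09  ] ext [0.033 0.036 0.011]
yellow 161 (np.float64(396.0), np.float64(155.0)) med [ 0.4312 -0.3185  0.0916] ray@.09 [ 0.4317 
[... 691 characters left out ...]
] ext [0.078 0.078 0.008]
blue 536 (np.float64(301.0), np.float64(123.0)) med [ 0.7172 -0.2851  0.0565] ray@.09 [ 0.6913 -0.2538  0.09  ] ext [0.069 0.133 0.018]
blue 1069 (np.float64(229.0), np.float64(161.0)) med [ 0.7393 -0.036   0.0711] ray@.09 [ 0.7305 -0.0214  0.09  ] ext [0.077 0.1   0.065]
outer ((0.5341042280197144, 0.23389369249343872), (0.10013511031866074, 0.2233964204788208), 59.50518035888672) z 0.02953335663819745
hole ((0.4862820506095886, 0.2616543769836426), (0.06196054816246033, 0.06317346543073654), 138.36074829101562) z 0.02953335663819745
hole ((0.5807543992996216, 0.20631681382656097), (0.06173725053668022, 0.06257736682891846), 155.1290283203125) z 0.02953335663819745
```

View pics/crop.png

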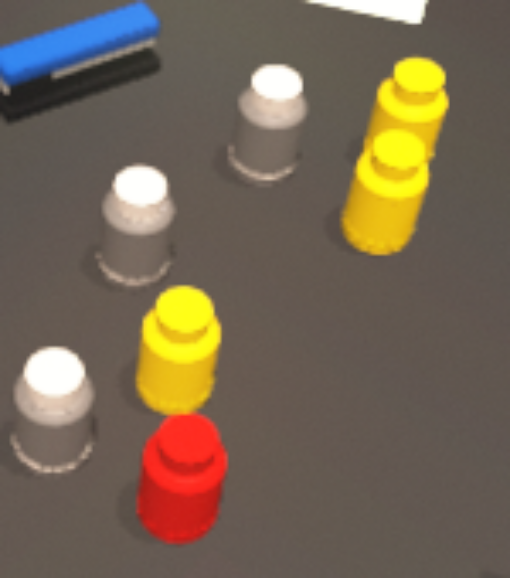

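The crop confirms three grey bodies with white caps at (272,125), (138,225) and (54,410). The others are solid yellow or red, so I leave them alone. The measured heights (about 91 mm), tray size (100 × 223 mm) and pocket spacing (109.5 mm) all match the given dimensions. One yaw, with the fingers closing across the tray, clears every neighbour, so I turn to it first. I also cross-check the positions in the scene view.

```bash
python3 -m jog '0 0 0 0 0 1;0 0 0 0 0 1;0 0 0 0 0 1;0 0 0 0 0 1;0 0 0 0 0 1;0 0 0 0 0 1;0 0 0 0 0 1;0 0 0 0 0 0.57;0 0 0 0 0 0' 1 60
cat > plan.py <<'E'
from h import *
def plan(t,yaw=None):
    o=manip.observe();M=R.from_rotvec(o['ee_rot']).as_matrix()
    d=M.T@(np.array(t)-o['ee_pos']);print('TCP',o['ee_pos'].round(4),'yaw_y',np.degrees(np.arctan2(M[1,1],M[0,1])).round(1),'z',M[:,2].round(4),'units',(d/.02).round(2),'F',o['force'].round(2),'w',round(o['width'],4),'g',round(o['grip_force'],1),'t',round(o['clock'],2),'q1,q7',o['joint_positions'][[0,6]].round(2))
E
python3 - <<'E'
from plan import *
plan([.541,-.3185,.2])
s=snap('scene');P=cloud(s);hsv=cv2.cvtColor(s['img'],cv2.COLOR_RGB2HSV).astype(int);z=P[...,2]
m=(hsv[...,1]<60)&(hsv[...,2]>120)&(z>.086)&(z<.096)&(P[...,0]>.4)&(P[...,0]<.7)
n,l,st,c=cv2.connectedComponentsWithStats(m.astype(np.uint8))
for i in range(1,n):
    if st[i,4]>20: print(c[i].round(),st[i,4],P[l==i].mean(0).round(4),ray(s,*c[i],.09).round(4))
m=(hsv[...,0]>5)&(hsv[...,0]<22)&(hsv[...,1]>80)&(z>.024)&(z<.033)&(P[...,1]>.1)
cs=cv2.findContours(m.astype(np.uint8),cv2.RETR_CCOMP,cv2.CHAIN_APPROX_NONE)
for k,hh in zip(cs[0],cs[1][0]):
    if len(k)>30:
        w=np.array([ray(s,u,v,.028)[:2] for u,v in k[:,0]]).astype(np.float32)
        print(cv2.minAreaRect(w) if hh[3]<0 else cv2.fitEllipse(w))
E
```

```text
clock: 1.38
ee_pos: [0.1412, -0.6087, 0.2311]
ee_rot: [-3.032, 0.821, 0.0]
force: [0.4, -0.1, 0.0]
width: 0.0854
grip_force: 0.0
TCP [ 0.1412 -0.6087  0.2311] yaw_y -120.3 z [-1.e-04  3.e-04 -1.e+00] units [  9.94 -22.61   1.56] F [ 0.41 -0.11  0.04] w 0.0854 g 0.0 t 1.38 q1,q7 [ 1.19 -0.77]
[188. 179.] 95 [ 0.5478 -0.3223  0.0917] [ 0.5449 -0.324   0.09  ]
[316. 185.] 100 [0.494  0.0015 0.0911] [0.492  0.0011 0.09  ]
[243. 188.] 117 [ 0.5567 -0.1668  0.0914] [ 0.5545 -0.1677  0.09  ]
((0.5360783338546753, 0.23062750697135925), (0.1037350594997406, 0.22853459417819977), 59.6033935546875)
((0.5845040082931519, 0.20288622379302979), (0.058804191648960114, 0.061940256506204605), 173.10008239746094)
((0.4893515110015869, 0.2579011619091034), (0.058747436851263046, 0.06232015788555145), 164.96121215820312)
```

```bash
python3 -m jog '0.44 -0.98 0.07 0 0 0;0.44 -0.98 0.07 0 0 0;0.44 -0.98 0.07 0 0 0;0.44 -0.98 0.07 0 0 0;0.44 -0.98 0.07 0 0 0;0.44 -0.98 0.07 0 0 0;0.44 -0.98 0.07 0 0 0;0.44 -0.98 0.07 0 0 0;0.44 -0.98 0.07 0 0 0;0.44 -0.98 0.07 0 0 0;0.44 -0.98 0.07 0 0 0;0.44 -0.98 0.07 0 0 0;0.44 -0.98 0.07 0 0 0;0.44 -0.98 0.07 0 0 0;0.44 -0.98 0.07 0 0 0;0.44 -0.98 0.07 0 0 0;0.44 -0.98 0.07 0 0 0;0.44 -0.98 0.07 0 0 0;0.44 -0.98 0.07 0 0 0;0.44 -0.98 0.07 0 0 0' && python3 -m jog '0.44 -0.98 0.07 0 0 0;0.44 -0.98 0.07 0 0 0;0.44 -0.98 0.07 0 0 0;0 0 0 0 0 0;0 0 0 0 0 0'
cat > wl.py <<'E'
from h import *
def caps(png=None):
    s=snap('wrist');P=cloud(s);hsv=cv2.cvtColor(s['img'],cv2.COLOR_RGB2HSV).astype(int);z=P[...,2]
    if png: save(s,png)
    m=(hsv[...,1]<60)&(hsv[...,2]>110)&(z>.084)&(z<.098)
    n,l,st,c=cv2.connectedComponentsWithStats(m.astype(np.uint8))
    for i in range(1,n):
        if st[i,4]>200:
            v,u=np.where(l==i);(a,b),r=cv2.minEnclosingCircle(np.stack([u,v],1).astype(np.float32))
            print('cap',st[i],c[i].round(),'mean',P[l==i].mean(0).round(4),'ray',ray(s,*c[i],.09).round(4),'circ',ray(s,a,b,.09).round(4),'r_m',(r*np.median(s['range_z'][l==i])/s['f']).round(4))
def holes(png=None):
    s=snap('wrist');P=cloud(s);hsv=cv2.cvtColor(s['img'],cv2.COLOR_RGB2HSV).astype(int);z=P[...,2]
    if png: save(s,png)
    m=(hsv[...,0]>5)&(hsv[...,0]<22)&(hsv[...,1]>80)&(z>.022)&(z<.034)
    cs=cv2.findContours(m.astype(np.uint8),cv2.RETR_CCOMP,cv2.CHAIN_APPROX_NONE)
    for k,hh in zip(cs[0],cs[1][0]):
        if len(k)>60:
            w=np.array([ray(s,u,v,.028)[:2] for u,v in k[:,0]]).astype(np.float32)
            print('outer' if hh[3]<0 else 'hole',cv2.minAreaRect(w) if hh[3]<0 else cv2.fitEllipse(w))
    print('z',np.median(z[m]))
E
python3 - <<'E'
from plan import *
from wl import caps
plan([.543,-.321,.03]);caps('w1.png')
E
```

```text
clock: 3.92
ee_pos: [0.4924, -0.3576, 0.2033]
ee_rot: [-3.033, 0.82, -0.0]
force: [-0.0, 1.2, 0.1]
width: 0.0853
grip_force: 0.0
clock: 4.55
ee_pos: [0.543, -0.3226, 0.199]
ee_rot: [3.031, -0.823, -0.001]
force: [-0.4, -0.5, 0.5]
width: 0.0856
grip_force: 0.0
TCP [ 0.543  -0.3226  0.199 ] yaw_y -120.4 z [-6.e-04 -5.e-04 -1.e+00] units [-0.04 -0.08  8.45] F [-0.43 -0.54  0.53] w 0.0856 g 0.0 t 4.55 q1,q7 [ 0.56 -1.65]
cap [ 255  176   51   51 2050] [280. 201.] mean [ 0.5445 -0.324   0.0898] ray [ 0.5446 -0.3241  0.09  ] circ [ 0.5446 -0.3241  0.09  ] r_m 0.0188
cap [  77  266   47   42 1280] [ 97. 285.] mean [ 0.5583 -0.1677  0.0897] ray [ 0.5584 -0.168   0.09  ] circ [ 0.5556 -0.1693  0.09  ] r_m 0.0189
```

View pics/w1.png

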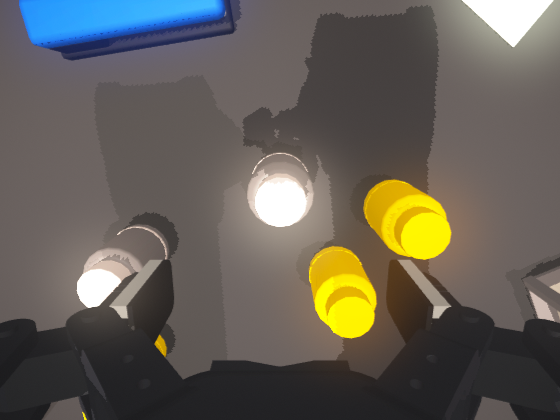

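The cap at (280,201) has a measured radius of 18.8 mm, and its position agrees with the scene view. The yellow bottles at (352,315) and (422,233) are clear of the fingers. Descending to grip this one.

```bash
python3 -m jog '0.07 0.02 0.9 0 0 0;0 0 1 0 0 0;0 0 1 0 0 0;0 0 1 0 0 0;0 0 1 0 0 0;0 0 1 0 0 0;0 0 1 0 0 0;0 0 0.8 0 0 0;0 0 0.5 0 0 0;0 0 0.3 0 0 0;0 0 0 0 0 0' 1 && python3 -m jog '0 0 0 0 0 0;0 0 0 0 0 0;0 0 0 0 0 0;0 0 0 0 0 0;0 0 0 0 0 0;0 0 0 0 0 0' 0 50 && python3 -m jog '0 0 -0.3 0 0 0;0 0 -0.6 0 0 0;0 0 -0.8 0 0 0;0 0 -1 0 0 0;0 0 -1 0 0 0;0 0 -1 0 0 0;0 0 -0.7 0 0 0;0 0 -0.4 0 0 0;0 0 -0.2 0 0 0;0 0 0 0 0 0;0 0 0 0 0 0;0 0 0 0 0 0;0 0 0 0 0 0'
python3 - <<'E'
from plan import *
from wl import caps
f=[]
for i in range(6): snap('side'); f.append(manip.observe()['force'])
print(np.mean(f,0),np.std(f,0))
caps()
plan([.585,.203,.16])
E
```

```text
clock: 5.98
ee_pos: [0.5444, -0.3229, 0.029]
ee_rot: [-3.032, 0.822, 0.0]
force: [0.0, 0.8, 0.4]
width: 0.0855
grip_force: 0.0
clock: 6.72
ee_pos: [0.5452, -0.3233, 0.0302]
ee_rot: [3.032, -0.821, 0.003]
force: [0.0, -0.4, 5.5]
width: 0.0527
grip_force: 53.1
clock: 8.35
ee_pos: [0.5444, -0.3228, 0.1488]
ee_rot: [-3.032, 0.821, 0.001]
force: [0.6, 0.4, -1.5]
width: 0.053
grip_force: 52.6
[ 0.22826438 -0.03624571 -2.0895671 ] [0.34027237 0.32038057 0.35567003]
cap [ 35 300  45  33 629] [ 53. 313.] mean [ 0.5661 -0.1686  0.0893] ray [ 0.5663 -0.1693  0.09  ] circ [ 0.5623 -0.1693  0.09  ] r_m 0.0165
TCP [ 0.5445 -0.3229  0.1491] yaw_y -120.3 z [ 1.e-04  0.e+00 -1.e+00] units [-11.52 -23.72  -0.54] F [ 0.71  0.43 -2.91] w 0.0529 g 52.6 t 8.7 q1,q7 [ 0.56 -1.65]
```

It feels about 2.1 N, or 0.2 kg, so it is empty and goes to the tray. I stop short of the tray to measure it with the wrist camera.

```bash
python3 -m jog '-0.25 -0.5 -0.2 0 0 0;-0.5 -1 -0.2 0 0 0;-0.5 -1 -0.2 0 0 0;-0.5 -1 -0.2 0 0 0;-0.5 -1 -0.2 0 0 0;-0.5 -1 -0.2 0 0 0;-0.5 -1 -0.2 0 0 0;-0.5 -1 -0.2 0 0 0;-0.5 -1 -0.2 0 0 0;-0.5 -1 -0.2 0 0 0;-0.5 -1 0 0 0 0;-0.5 -1 0 0 0 0;-0.5 -1 0 0 0 0;-0.5 -1 0 0 0 0;-0.5 -1 0 0 0 0;-0.5 -1 0 0 0 0;-0.5 -1 0 0 0 0;-0.5 -1 0 0 0 0;-0.25 -0.5 0 0 0 0;0 0 0 0 0 0' && python3 -m jog '0 0 0 0 0 0;0 0 0 0 0 0'
python3 - <<'E'
from plan import *
from wl import *
plan([.585,.203,.16]); holes('w2.png')
E
```

```text
clock: 11.2
ee_pos: [0.5705, 0.08, 0.1893]
ee_rot: [-3.033, 0.818, -0.0]
force: [0.2, -0.2, -2.0]
width: 0.0528
grip_force: 52.7
clock: 11.45
ee_pos: [0.5709, 0.0775, 0.1891]
ee_rot: [3.031, -0.824, 0.0]
force: [-0.2, 0.2, -2.0]
width: 0.0527
grip_force: 52.7
TCP [0.5709 0.0775 0.1891] yaw_y -120.4 z [ 1.e-04 -4.e-04 -1.e+00] units [-2.57 -5.77  1.45] F [-0.25  0.21 -1.97] w 0.0527 g 52.7 t 11.45 q1,q7 [ 0.05 -2.37]
outer ((0.47050395607948303, 0.3145499527454376), (0.02498443052172661, 0.02440442331135273), 59.68166732788086)
outer ((0.5829955339431763, 0.20428279042243958), (0.06499490141868591, 0.06587408483028412), 8.655915260314941)
outer ((0.605552077293396, 0.1903126984834671), (0.10138223320245743, 0.057587090879678726), 59.65321350097656)
z 0.027210695929064
```

View pics/w2.png

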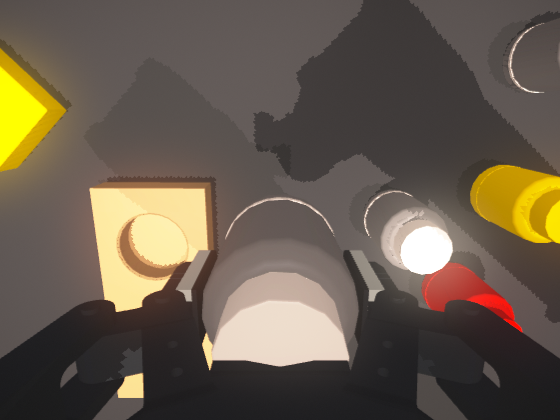

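The pocket nearest me shows at (153,245), with the held bottle centred between the pads. I'll refine the rim from that same kind of view.

```bash
cat >> wl.py <<'E'
def rim():
    for _ in range(2):
        s=snap('wrist');z=cloud(s)[...,2];hsv=cv2.cvtColor(s['img'],cv2.COLOR_RGB2HSV).astype(int)
        br=(hsv[...,0]>3)&(hsv[...,0]<25)&(hsv[...,1]>60)
        for th in (.016,.022):
            m=(br&(z>.001)&(z<th)).astype(np.uint8)
            n,l,st,c=cv2.connectedComponentsWithStats(m)
            for i in range(1,n):
                if st[i,4]>800:
                    k=max(cv2.findContours((l==i).astype(np.uint8),cv2.RETR_EXTERNAL,cv2.CHAIN_APPROX_NONE)[0],key=len)[:,0]
                    for h in (.006,.028):
                        w=np.array([ray(s,u,v,h)[:2] for u,v in k]).astype(np.float32);print('floor/hole',th,h,st[i],cv2.fitEllipse(w)[:2])
        m=(br&(z>.0245)&(z<.034)).astype(np.uint8)
        m=cv2.morphologyEx(m,cv2.MORPH_OPEN,np.ones((3,3)))
        cs=cv2.findContours(m,cv2.RETR_CCOMP,cv2.CHAIN_APPROX_NONE)
        for k,hh in zip(cs[0],cs[1][0]):
            if len(k)>60 and hh[3]>=0:
                w=np.array([ray(s,u,v,.028)[:2] for u,v in k[:,0]]).astype(np.float32);print('rim',cv2.fitEllipse(w)[:2],cv2.minEnclosingCircle(w))
E
python3 - <<'E'
from wl import *
rim()
E
```

```text
floor/hole 0.016 0.006 [   0   46   66  124 1121] ((0.7132120132446289, 0.19318774342536926), (0.057312753051519394, 0.06911952048540115))
floor/hole 0.016 0.028 [   0   46   66  124 1121] ((0.7073917388916016, 0.1831236183643341), (0.05344091355800629, 0.06445040553808212))
floor/hole 0.016 0.006 [ 124  217   63   56 1570] ((0.5787137150764465, 0.2174791395664215), (0.04693862795829773, 0.0599791593849659))
floor/hole 0.016 0.028 [ 124  217   63   56 1570] ((0.5819802284240723, 0.2057742476463318), (0.043767523020505905, 0.05592707172036171))
floor/hole 0.022 0.006 [   0   46   66  125 1604] ((0.6898525953292847, 0.15772494673728943), (0.09077056497335434, 0.15385374426841736))
floor/hole 0.022 0.028 [   0   46   66  125 1604] ((0.6856082081794739, 0.15005332231521606), (0.08464072644710541, 0.14346793293952942))
floor/hole 0.022 0.006 [ 94 180 123  70 841] ((0.6059185862541199, 0.12233816087245941), (0.05329561233520508, 0.05831711366772652))
floor/hole 0.022 0.028 [ 94 180 123  70 841] ((0.6073471903800964, 0.11706077307462692), (0.049695033580064774, 0.05437733605504036))
floor/h
[... 937 characters left out ...]
 0.1743304282426834))
floor/hole 0.022 0.028 [   0   48   66  124 1609] ((0.6830165982246399, 0.14031130075454712), (0.0907178446650505, 0.16254934668540955))
floor/hole 0.022 0.006 [ 94 180 121  70 850] ((0.6063259243965149, 0.12503765523433685), (0.05338876321911812, 0.05592384934425354))
floor/hole 0.022 0.028 [ 94 180 121  70 850] ((0.6077271103858948, 0.11959083378314972), (0.04978208243846893, 0.05214588716626167))
floor/hole 0.022 0.006 [ 121  214   67   62 2029] ((0.5800100564956665, 0.2187134474515915), (0.04984021186828613, 0.06470033526420593))
floor/hole 0.022 0.028 [ 121  214   67   62 2029] ((0.5831889510154724, 0.20693828165531158), (0.046473242342472076, 0.06032944843173027))
```

```bash
python3 -m jog '-0.25 -0.5 0 0 0 0;-0.44 -1 0 0 0 0;-0.5 -1 0 0 0 0;-0.5 -1 0 0 0 0;-0.5 -1 0 0 0 0;-0.3 -0.8 0 0 0 0;-0.2 -0.48 0.3 0 0 0;0 0 0.8 0 0 0;0 0 1 0 0 0;0 0 1 0 0 0;0 0 1 0 0 0;0 0 0.9 0 0 0;0 0 0.5 0 0 0;0 0 0.2 0 0 0;0 0 0 0 0 0;0 0 0 0 0 0'
python3 - <<'E'
from plan import *
plan([.583,.2045,.036])
a=snap('side')['img'][180:400,110:330];b=snap('scene')['img'][120:310,330:500]
cv2.imwrite('pics/hov.png',np.hstack([cv2.resize(x,(400,400),interpolation=3) for x in (a[:,:],b)])[:,:,::-1])
E
```

```text
clock: 13.6
ee_pos: [0.5832, 0.2059, 0.076]
ee_rot: [-3.031, 0.821, -0.002]
force: [0.4, -0.3, -2.0]
width: 0.0526
grip_force: 52.7
TCP [0.5832 0.2059 0.076 ] yaw_y -120.3 z [ 1.3e-03  5.0e-04 -1.0e+00] units [0.03 0.07 2.  ] F [ 0.36 -0.34 -1.96] w 0.0526 g 52.7 t 13.6 q1,q7 [-0.14 -2.62]
```

View pics/hov.png

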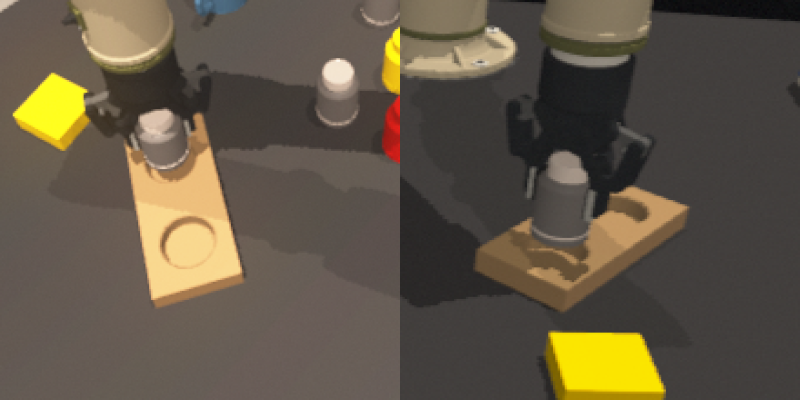

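Both views show the bottle hovering centred over the pocket, at (165,140) left and (562,230) right. Lowering it gently.

```bash
python3 -m jog '0.03 0.05 0.3 0 0 0;0 0 0.4 0 0 0;0 0 0.4 0 0 0;0 0 0.3 0 0 0;0 0 0.2 0 0 0;0 0 0.1 0 0 0;0 0 0 0 0 0;0 0 0 0 0 0' && python3 -m jog '0 0 0.1 0 0 0;0 0 0.1 0 0 0;0 0 0.05 0 0 0;0 0 0 0 0 0;0 0 0 0 0 0'
```

```text
clock: 14.7
ee_pos: [0.5829, 0.2046, 0.0415]
ee_rot: [-3.032, 0.821, -0.001]
force: [-0.1, 0.4, -2.6]
width: 0.0531
grip_force: 52.7
clock: 15.32
ee_pos: [0.5827, 0.2045, 0.0363]
ee_rot: [3.032, -0.822, 0.0]
force: [-1.4, -0.1, 1.1]
width: 0.0527
grip_force: 52.9
```

It has reached the pocket floor: TCP 0.0363 m as predicted, with the load now on the tray. Releasing and rising.

```bash
python3 -m jog '0 0 0 0 0 0;0 0 0 0 0 0;0 0 0 0 0 0;0 0 0 0 0 0;0 0 0 0 0 0' 1 && python3 -m jog '0 0 -0.4 0 0 0;0 0 -0.7 0 0 0;0 0 -1 0 0 0;0 0 -1 0 0 0;0 0 -1 0 0 0;0 0 -1 0 0 0;0 0 -1 0 0 0;0 0 -1 0 0 0;0 0 -0.6 0 0 0;0 0 -0.3 0 0 0;0 0 0 0 0 0'
python3 - <<'E'
from plan import *
from wl import *
plan([.4905,.0025,.2]);caps();
s=snap('side');P=cloud(s);h=cv2.cvtColor(s['img'],cv2.COLOR_RGB2HSV);z=P[...,2]
m=(h[...,1]<80)&(h[...,2]>100)&(z>.08)&(z<.105)&(P[...,0]>.4)&(P[...,0]<.7)&(P[...,1]>-.4)&(P[...,1]<.3)
n,l,st,c=cv2.connectedComponentsWithStats(m.astype(np.uint8))
for i in range(1,n):
    if st[i,4]>30: print(np.median(P[l==i],0).round(4))
E
```

```text
clock: 15.95
ee_pos: [0.5828, 0.2045, 0.0361]
ee_rot: [-3.032, 0.822, -0.0]
force: [-0.6, 0.1, -0.8]
width: 0.0852
grip_force: 0.0
clock: 17.32
ee_pos: [0.5828, 0.2045, 0.1964]
ee_rot: [-3.032, 0.822, -0.001]
force: [-1.4, 0.2, 0.2]
width: 0.0854
grip_force: 0.0
TCP [0.5828 0.2045 0.1964] yaw_y -120.3 z [ 4.e-04  2.e-04 -1.e+00] units [ 1.12 11.05 -0.18] F [-1.41  0.25  0.18] w 0.0854 g 0.0 t 17.32 q1,q7 [-0.13 -2.59]
cap [ 254  182   53   51 2101] [280. 207.] mean [0.5824 0.2044 0.0959] ray [0.5811 0.2052 0.09  ] circ [0.5814 0.2051 0.09  ] r_m 0.0188
[ 0.5501 -0.161   0.0911]
[0.4858 0.0058 0.0915]
[0.5758 0.208  0.0969]
```

The first bottle is seated: its cap top is at 96 mm, as expected for a 6 mm floor. Next is the nearest grey bottle, at y≈0.

```bash
python3 -m jog '0.05 0.5 0 0 0 0;0.1 1 0 0 0 0;0.11 1 0 0 0 0;0.11 1 0 0 0 0;0.11 1 0 0 0 0;0.11 1 0 0 0 0;0.11 1 0 0 0 0;0.11 1 0 0 0 0;0.11 1 0 0 0 0;0.1 1 0 0 0 0;0.1 1 0 0 0 0;0.06 0.6 0 0 0 0;0 0 0 0 0 0;0 0 0 0 0 0;0 0 0 0 0 0'
python3 - <<'E'
from plan import *
from wl import *
caps();plan([.491,.001,.029])
E
```

```text
clock: 19.3
ee_pos: [0.4913, 0.0018, 0.1961]
ee_rot: [-3.032, 0.819, 0.0]
force: [-0.2, -0.8, 0.6]
width: 0.0853
grip_force: 0.0
cap [ 430    0   61   26 1139] [458.  10.] mean [ 0.5442 -0.1594  0.0893] ray [ 0.5442 -0.1591  0.09  ] circ [ 0.5479 -0.1618  0.09  ] r_m 0.0189
cap [ 255  181   52   52 2076] [281. 206.] mean [0.4898 0.0016 0.0898] ray [0.4899 0.0016 0.09  ] circ [0.4898 0.0016 0.09  ] r_m 0.0188
cap [  0 217  14  34 245] [  5. 232.] mean [0.5749 0.188  0.0892] ray [0.5749 0.1874 0.09  ] circ [0.5759 0.1909 0.09  ] r_m 0.0122
TCP [0.4912 0.0017 0.1961] yaw_y -120.2 z [-0.e+00  3.e-04 -1.e+00] units [0.01 0.04 8.35] F [-0.16  0.31  0.6 ] w 0.0856 g 0.0 t 19.35 q1,q7 [ 0.17 -2.2 ]
```

```bash
python3 -m jog '-0.06 0.03 0.8 0 0 0;0 0 1 0 0 0;0 0 1 0 0 0;0 0 1 0 0 0;0 0 1 0 0 0;0 0 1 0 0 0;0 0 1 0 0 0;0 0 0.8 0 0 0;0 0 0.5 0 0 0;0 0 0.25 0 0 0;0 0 0 0 0 0' 1 && python3 -m jog '0 0 0 0 0 0;0 0 0 0 0 0;0 0 0 0 0 0;0 0 0 0 0 0;0 0 0 0 0 0;0 0 0 0 0 0' 0 50 && python3 -m jog '0 0 -0.3 0 0 0;0 0 -0.6 0 0 0;0 0 -0.8 0 0 0;0 0 -1 0 0 0;0 0 -1 0 0 0;0 0 -1 0 0 0;0 0 -0.7 0 0 0;0 0 -0.4 0 0 0;0 0 -0.2 0 0 0;0 0 0 0 0 0;0 0 0 0 0 0;0 0 0 0 0 0;0 0 0 0 0 0'
python3 - <<'E'
from plan import *
f=[]
for i in range(6): snap('side'); f.append(manip.observe()['force'])
print(np.mean(f,0),np.std(f,0))
plan([.488,.2598,.15])
E
```

```text
clock: 20.72
ee_pos: [0.4898, 0.0011, 0.0291]
ee_rot: [-3.032, 0.821, 0.0]
force: [-0.2, -0.3, 1.3]
width: 0.0853
grip_force: 0.0
clock: 21.48
ee_pos: [0.4904, 0.0011, 0.03]
ee_rot: [-3.032, 0.821, -0.003]
force: [0.3, 1.0, 6.6]
width: 0.0518
grip_force: 53.0
clock: 23.1
ee_pos: [0.4896, 0.001, 0.1489]
ee_rot: [3.032, -0.822, -0.001]
force: [0.4, -0.6, -1.3]
width: 0.0525
grip_force: 52.7
[ 0.31435567  0.0638409  -2.39046971] [0.63905459 0.27400603 0.40432116]
TCP [0.4897 0.001  0.1491] yaw_y -120.3 z [-0.e+00  1.e-04 -1.e+00] units [ -6.6  -11.12  -0.04] F [ 0.72  0.48 -2.  ] w 0.0521 g 52.7 t 23.4 q1,q7 [ 0.17 -2.21]
```

About 2.4 N, so this one is empty too, which leaves the middle bottle as the full one. Taking this one to the free pocket.

```bash
python3 -m jog '-0.3 -0.5 0 0 0 0;-0.55 -0.92 0 0 0 0;-0.55 -0.92 0 0 0 0;-0.55 -0.92 0 0 0 0;-0.55 -0.92 0 0 0 0;-0.55 -0.92 0 0 0 0;-0.55 -0.92 0 0 0 0;-0.55 -0.92 0 0 0 0;-0.55 -0.92 0 0 0 0;-0.55 -0.92 0 0 0 0;-0.55 -0.92 0 0 0 0;-0.5 -0.92 0 0 0 0;-0.3 -0.5 0.3 0 0 0;0 0 0.8 0 0 0;0 0 1 0 0 0;0 0 0.9 0 0 0;0 0 0.5 0 0 0;0 0 0.2 0 0 0;0 0 0 0 0 0;0 0 0 0 0 0'
python3 - <<'E'
from plan import *
plan([.488,.26,.036])
a=snap('side')['img'][200:400,110:310];b=snap('scene')['img'][120:310,330:500]
cv2.imwrite('pics/hov2.png',np.hstack([cv2.resize(x,(400,400),interpolation=3) for x in (a,b)])[:,:,::-1])
E
```

```text
clock: 25.9
ee_pos: [0.4885, 0.2599, 0.0758]
ee_rot: [-3.031, 0.821, -0.001]
force: [-0.2, -0.1, -1.6]
width: 0.0522
grip_force: 52.8
TCP [0.4885 0.2599 0.0758] yaw_y -120.3 z [ 1.1e-03  6.0e-04 -1.0e+00] units [-0.02  0.01  1.99] F [-0.16 -0.05 -1.62] w 0.0522 g 52.8 t 25.9 q1,q7 [-0.21 -2.79]
```

View pics/hov2.png

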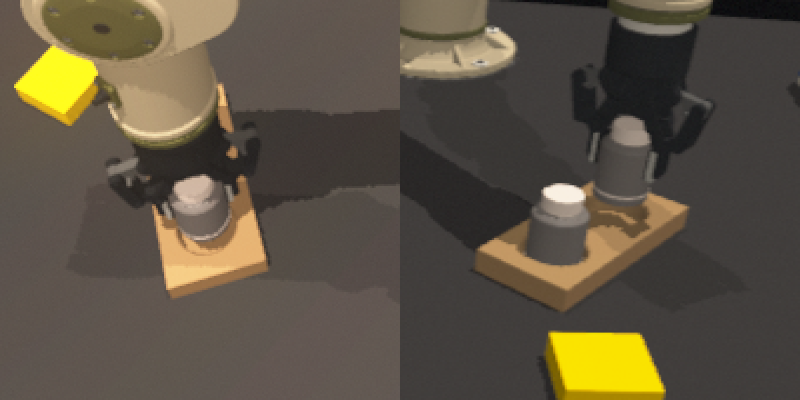

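The first bottle stands seated at (557,225), and the second hovers over the free pocket at (625,195). Lowering it.

```bash
python3 -m jog '-0.02 0 0.3 0 0 0;0 0 0.4 0 0 0;0 0 0.4 0 0 0;0 0 0.3 0 0 0;0 0 0.2 0 0 0;0 0 0.1 0 0 0;0 0 0 0 0 0;0 0 0 0 0 0' && python3 -m jog '0 0 0.1 0 0 0;0 0 0.1 0 0 0;0 0 0.05 0 0 0;0 0 0 0 0 0;0 0 0 0 0 0'
```

```text
clock: 27.0
ee_pos: [0.4879, 0.26, 0.0414]
ee_rot: [-3.032, 0.822, -0.0]
force: [0.7, -0.2, -2.2]
width: 0.0526
grip_force: 52.8
clock: 27.62
ee_pos: [0.4877, 0.2599, 0.0361]
ee_rot: [-3.032, 0.821, 0.0]
force: [-0.7, -0.0, -0.9]
width: 0.0524
grip_force: 52.9
```

```bash
python3 -m jog '0 0 0 0 0 0;0 0 0 0 0 0;0 0 0 0 0 0;0 0 0 0 0 0;0 0 0 0 0 0' 1 && python3 -m jog '0 0 -0.4 0 0 0;0 0 -0.7 0 0 0;0 0 -1 0 0 0;0 0 -1 0 0 0;0 0 -1 0 0 0;0 0 -1 0 0 0;0 0 -1 0 0 0;0 0 -1 0 0 0;0 0 -0.6 0 0 0;0 0 -0.3 0 0 0;0 0 0 0 0 0'
python3 - <<'E'
from plan import *
from wl import *
plan([.555,-.166,.2]);caps()
E
```

```text
clock: 28.25
ee_pos: [0.4877, 0.2599, 0.0362]
ee_rot: [-3.032, 0.822, -0.0]
force: [-0.1, 0.2, -0.4]
width: 0.0853
grip_force: 0.0
clock: 29.62
ee_pos: [0.4877, 0.2599, 0.1963]
ee_rot: [-3.032, 0.821, -0.0]
force: [-0.3, 0.1, -0.4]
width: 0.0853
grip_force: 0.0
TCP [0.4877 0.2599 0.1963] yaw_y -120.3 z [ 3.e-04  2.e-04 -1.e+00] units [13.65 16.69 -0.19] F [-0.27  0.14 -0.41] w 0.0853 g 0.0 t 29.62 q1,q7 [-0.19 -2.74]
cap [ 250    6   60   67 3090] [280.  39.] mean [0.5818 0.2049 0.0957] ray [0.5828 0.2043 0.09  ] circ [0.5829 0.2046 0.09  ] r_m 0.0208
cap [ 254  180   53   54 2225] [280. 207.] mean [0.4874 0.2597 0.0956] ray [0.4862 0.2605 0.09  ] circ [0.4863 0.2604 0.09  ] r_m 0.0191
```

Both are seated: cap tops at 95.6 mm, 109 mm apart. Now over to the full bottle.

```bash
python3 -m jog '0.4 0.5 0 0 0 0;0.8 0.98 0 0 0 0;0.8 0.98 0 0 0 0;0.8 0.98 0 0 0 0;0.8 0.98 0 0 0 0;0.8 0.98 0 0 0 0;0.8 0.98 0 0 0 0;0.8 0.98 0 0 0 0;0.8 0.98 0 0 0 0;0.8 0.98 0 0 0 0;0.8 0.98 0 0 0 0;0.8 0.98 0 0 0 0;0.8 0.98 0 0 0 0;0.8 0.98 0 0 0 0;0.8 0.98 0 0 0 0;0.8 0.98 0 0 0 0;0.8 0.98 0 0 0 0;0.45 0.5 0 0 0 0;0 0 0 0 0 0;0 0 0 0 0 0'
python3 - <<'E'
from plan import *
from wl import *
plan([.555,-.166,.029]);caps()
E
```

```text
clock: 32.17
ee_pos: [0.5549, -0.1647, 0.196]
ee_rot: [-3.032, 0.819, 0.001]
force: [0.1, 0.3, -0.1]
width: 0.0855
grip_force: 0.0
TCP [ 0.5549 -0.1647  0.196 ] yaw_y -120.2 z [-2.e-04  8.e-04 -1.e+00] units [0.04 0.06 8.35] F [ 0.09  0.31 -0.14] w 0.0855 g 0.0 t 32.17 q1,q7 [ 0.36 -1.9 ]
cap [ 257  179   53   52 2080] [283. 204.] mean [ 0.5538 -0.1671  0.0898] ray [ 0.5539 -0.1672  0.09  ] circ [ 0.554  -0.1672  0.09  ] r_m 0.0188
```

```bash
python3 -m jog '0.02 0.1 0.8 0 0 0;0 0 1 0 0 0;0 0 1 0 0 0;0 0 1 0 0 0;0 0 1 0 0 0;0 0 1 0 0 0;0 0 1 0 0 0;0 0 0.8 0 0 0;0 0 0.5 0 0 0;0 0 0.25 0 0 0;0 0 0 0 0 0' 1 && python3 -m jog '0 0 0 0 0 0;0 0 0 0 0 0;0 0 0 0 0 0;0 0 0 0 0 0;0 0 0 0 0 0;0 0 0 0 0 0' 0 80 && python3 -m jog '0 0 -0.3 0 0 0;0 0 -0.6 0 0 0;0 0 -0.8 0 0 0;0 0 -1 0 0 0;0 0 -1 0 0 0;0 0 -1 0 0 0;0 0 -1 0 0 0;0 0 -1 0 0 0;0 0 -1 0 0 0;0 0 -1 0 0 0;0 0 -0.7 0 0 0;0 0 -0.4 0 0 0;0 0 -0.2 0 0 0;0 0 0 0 0 0;0 0 0 0 0 0;0 0 0 0 0 0;0 0 0 0 0 0;0 0 0 0 0 0'
python3 - <<'E'
from plan import *
f=[]
for i in range(6): snap('wrist'); f.append(manip.observe()['force'])
print(np.mean(f,0),np.std(f,0));plan([.555,-.166,.029])
s=snap('scene');save(s,'end.png');P=cloud(s);z=P[...,2]
m=(z>.12)&(z<.3)&(abs(P[...,0]-.555)<.04)&(abs(P[...,1]+.166)<.023);print('lowest above .12',np.nanpercentile(z[m],1))
E
```

```text
clock: 33.6
ee_pos: [0.5544, -0.1678, 0.0291]
ee_rot: [-3.032, 0.821, -0.0]
force: [1.1, 0.6, 0.2]
width: 0.0856
grip_force: 0.0
clock: 34.35
ee_pos: [0.5552, -0.1678, 0.0303]
ee_rot: [-3.032, 0.821, -0.003]
force: [-0.6, 1.9, 6.8]
width: 0.0522
grip_force: 84.2
clock: 36.6
ee_pos: [0.5543, -0.1679, 0.229]
ee_rot: [-3.032, 0.822, 0.0]
force: [0.7, 0.3, -5.2]
width: 0.0523
grip_force: 84.4
[ 0.49421983 -0.0647983  -5.397367  ] [0.31302368 0.16517423 0.52905529]
TCP [ 0.5543 -0.1679  0.2292] yaw_y -120.3 z [ 1.e-04  0.e+00 -1.e+00] units [-0.02 -0.1  10.01] F [ 0.49  0.01 -4.83] w 0.0523 g 84.4 t 36.9 q1,q7 [ 0.36 -1.9 ]
lowest above .12 0.2023564679075224
```

View pics/end.png

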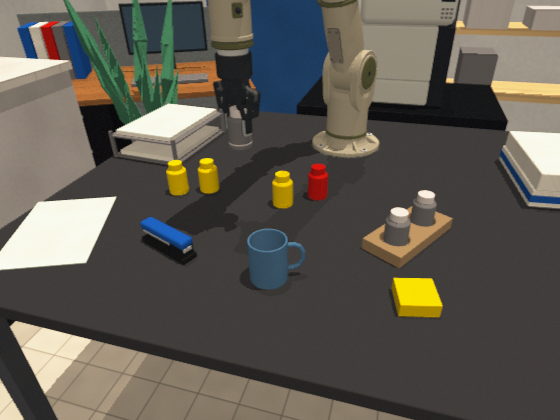

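The full bottle feels about 5.4 N and is held upright at (240,128), with its underside about 0.2 m up. Both empties stand in the tray at (398,228) and (424,208), and the mug, stapler and notes haven't moved.

```bash
python3 -c "
from workcell import manip
print(manip.sign_off())"
```

```text
the job is handed in; nothing more can be done
None
```

I handed the job in with both empty bottles (about 2.1 and 2.4 N) upright in the tray pockets and the full one (about 5.4 N) held upright about 20 cm above the table; the hand-in returned no verdict.

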